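# Dress the counter's bread board by size

### The job

Set out the four oval crusty loaves lying loose on the counter as a row on the display board, in order of size: the biggest on the slate tile next to the little chalkboard sign, then the next smaller, down to the smallest on the far tile. Lay each one right way up in the middle of its own tile, lengthwise front to back as the tile lies, and do not knock over the honey jar.

Things in the scene. Friction and masses are not known exactly. Their poses are not given: they have to be found in the camera images.
- loaf_xl: the biggest of four oval crusty loaves (brown, three pale cuts across the top), about 112 mm long (its x), 58 mm wide (its y) and 58 mm high, around 160 g; origin: centre of its flat underside, z up. Sides are full width over the middle half of the length; firm, a grip of 10 to 20 N holds it
- loaf_l: the second biggest of four oval crusty loaves (brown, three pale cuts across the top), about 96 mm long (its x), 52 mm wide (its y) and 52 mm high, around 120 g; origin: centre of its flat underside, z up. Sides are full width over the middle half of the length; firm, a grip of 10 to 20 N holds it
- loaf_m: the second smallest of four oval crusty loaves (brown, three pale cuts across the top), about 80 mm long (its x), 46 mm wide (its y) and 46 mm high, around 85 g; origin: centre of its flat underside, z up. Sides are full width over the middle half of the length; firm, a grip of 10 to 20 N holds it
- loaf_s: the smallest of four oval crusty loaves (brown, three pale cuts across the top), about 64 mm long (its x), 40 mm wide (its y) and 40 mm high, around 60 g; origin: centre of its flat underside, z up. Sides are full width over the middle half of the length; firm, a grip of 10 to 20 N holds it
- slate_a: the row's end tile on the robot's left (+y); a dark slate tile 126 mm (its x, front to back) by 68 mm (its y, along the row), the four standing in one straight row at 100 mm spacing on a white marble board 570 x 150 mm that may be turned slightly on the counter; origin: centre of the tile's underside, 12 mm above the counter; loaves rest on its top face, 4 mm above the origin. Fixed
- slate_b: second tile from the left; a dark slate tile 126 mm (its x, front to back) by 68 mm (its y, along the row), the four standing in one straight row at 100 mm spacing on a white marble board 570 x 150 mm that may be turned slightly on the counter; origin: centre of the tile's underside, 12 mm above the counter; loaves rest on its top face, 4 mm above the origin. Fixed
- slate_c: third tile from the left; a dark slate tile 126 mm (its x, front to back) by 68 mm (its y, along the row), the four standing in one straight row at 100 mm spacing on a white marble board 570 x 150 mm that may be turned slightly on the counter; origin: centre of the tile's underside, 12 mm above the counter; loaves rest on its top face, 4 mm above the origin. Fixed
- slate_d: the row's end tile on the robot's right (-y); a dark slate tile 126 mm (its x, front to back) by 68 mm (its y, along the row), the four standing in one straight row at 100 mm spacing on a white marble board 570 x 150 mm that may be turned slightly on the counter; origin: centre of the tile's underside, 12 mm above the counter; loaves rest on its top face, 4 mm above the origin. Fixed
- sign: small tent-shaped chalkboard sign with a pale wooden frame and a chalk outline, about 80 x 72 mm and 57 mm high, standing at one end of the board (left or right, it varies), about 90 mm beyond the middle of the end tile; a small blue dish 28 mm high stands likewise at the other end. Origin: centre of its underside, at the board's top. Fixed
- honey: small amber honey jar with a yellow cap, 38 mm across and 58 mm high, loose on the counter among the loaves; origin: centre of its underside; leave it standing
Mind the look-alikes: they are no part of the job. What is shaped like the loaf_m but green or purple is not meant.

How it is judged:
By the outcome, as a careful person would: the job done as asked, in the order asked, and still so for the second after the job is handed in, with the robot touching nothing.
It also fails if it takes over 99 s, if anything falls off the work surface, if the arm or the gripper's body presses on something with over 40 N, if the wrist force passes 120 N, or if a joint passes its speed limit or range.

### The arm

A 7-joint arm with a two-finger parallel gripper is mounted at the origin on the work surface. World frame = base frame: x ahead of the robot, y to its left, z up, the work surface at z = 0. Lengths are in m, angles in rad, forces in N, time in s.
With the tool pointing down it reaches from about 0.4 to 0.875 m from the base axis. Payload 19.3 kg.
Tool frame: the origin (TCP) lies at the very end of the fingers, on their centre line; the grasp point (between the pads) lies 19 mm behind it; z points along the fingers, y is the line along which they close (so a half turn about z gives the same grasp; the last joint's range is limited). The gripper opens to 85 mm and grips with 20 to 120 N. Pads are 22 mm wide; open, the fingers measure 114 mm over their backs; the gripper's body (76 mm by 85 mm) begins 54 mm behind the grasp point. The pads swing forward as they close: fully open they stand 13 mm farther back than shut.
Start: joints at [-1.281, 0.521, -0.036, 1.599, 0.021, 1.021, -0.113], TCP at [0.22, 0.585, 0.231] pointing down, gripper open.
Joint ranges: [-2.91, 2.91], [-0.3, 2.13], [-1.5, 1.42], [0.17, 2.43], [-1.26, 4.41], [0.16, 1.93], [-2.52, 2.52]. Speed limits (rad/s): [1.89, 1.89, 2.39, 2.39, 3.01, 3.01, 3.01].

### API

Orientations are given as [roll, pitch, yaw] about the fixed x, y, z axes, in that order (R = Rz(yaw) Ry(pitch) Rx(roll)).
In Python, from rig import observe, get_image, camera_info, hand_in gives the robot as it stands. The module is installed in compiled form; this text tells all that it offers.
- The arm moves only by the shell command python3 -m crank 'ROWS' [OPENING] [FORCE]. ROWS is JSON, a list of rows, each a list of 2 entries, a list of its own where there are three numbers: the shift along the tool's x, y, z in cm, then the turn about the tool's z in degrees. In form: [[[tx, ty, tz], turn], ...]. A call has 1 to 20 rows; each row is the pose to reach, as a shift and turn from the pose commanded when the call began, along the tool's axes at that moment; what a row does not reach only later rows make up. A row lasts 1/12 s, in which the tool goes at most 41.7 mm and 7.16 degrees, less where a joint would pass 70% of its speed; a pose out of reach is approached as far as the arm can. A call with a gripper value outside its range is refused whole. OPENING is the closure, from 0 (fully open) to 1 (shut), set as the call begins (- or left out, the last holds). The fingers move at their own pace and stop on an object; FORCE is the grip in N (left out, the last holds). Time passes only in rows, so rows that repeat a pose let the fingers close. It gives the time, the measured TCP pose, the force, the opening and the grip force at its end, in the units of the state.
- observe(): the state, without advancing time (a new reading comes with each control period).
- get_image(name): name is "scene" or "side" or "wrist"; returns the picture (480x640x3 uint8, blue, green, red); there is no depth.
- camera_info(name): a dict with "fx", "fy", "cx", "cy" (pixels), "distortion" ([k1, k2, p1, p2, k3] as OpenCV has them; the pictures are not rectified), "eye" and "attitude" of the camera in the world. Camera axes: x right, y down, z forward; pixel columns grow to the right and rows downward; lengths in m; the calibration is good to about 2 mm. A picture is of the moment at which its call begins: read the wrist's pose just before it. camera_info takes no time and is no camera call; for the wrist camera it gives the pose at the moment of the call.
- hand_in(): hands the job in; it is judged then, once.
The state is a dict: "t": time; "qpos": joint angles; "joint_velocities": joint speeds; "tau": joint torques, N m; "position": TCP position; "tcp_rot": TCP orientation; "ft_force": force on the tool from outside, world axes, zero at the start; "moment": the same for the moment, N m; "gripper_width": finger opening in m; "grasp_force": force on a finger pad.
Only numpy, scipy, OpenCV 4.12 (cv2) and the standard library are available. Lean on these libraries where they do the work, as an engineer would, in place of code of your own. Each camera call takes 0.05 s, during which the arm holds its last target. There are 200 camera calls.

## Working session

There is one attempt and no reset: what is moved stays moved. The work goes in short steps, Python scripts to look and compute and a shell command to move; the robot and the scene stay as the last step left them, time stands still between calls to the robot, and variables do not carry over. Pictures are saved under pics/ and viewed, at most 14 in all, crops included, and the job is handed in when it is done.

```bash
mkdir -p pics; python3 - <<'E'
from rig import *
import cv2
for n in("scene","side"):
    cv2.imwrite(f"pics/{n}0.png",get_image(n)); print(n,camera_info(n))
print(camera_info("wrist"))
print(observe())
E
```

```text
scene {'fx': 588.159988018232, 'fy': 588.159988018232, 'cx': 326.84051585685876, 'cy': 246.23924309848113, 'distortion': array([-0.03312587,  0.        ,  0.        ,  0.        ,  0.        ]), 'eye': array([ 1.11320611, -0.19638623,  1.20549913]), 'attitude': array([-2.62415986, -0.00820405,  1.30267004])}
side {'fx': 594.8607032454844, 'fy': 594.8607032454844, 'cx': 311.1067796298891, 'cy': 243.6699737145187, 'distortion': array([-0.14949041,  0.        ,  0.        ,  0.        ,  0.        ]), 'eye': array([-0.05626196, -0.90006727,  0.6903878 ]), 'attitude': array([-2.11507595,  0.01920531, -0.55774631])}
{'fx': 374.59867789917917, 'fy': 374.59867789917917, 'cx': 319.1040581945413, 'cy': 239.05235513930876, 'distortion': array([-0.04392892,  0.        ,  0.        ,  0.        ,  0.        ]), 'eye': array([0.14793389, 0.61231181, 0.37288498]), 'attitude': array([ 2.83526313e+00, -7.70771594e-04,  1.21314317e+00])}
{'t': 0.1, 'qpos': array([-1.2811742 ,  0.52194786, -0.03633705,  1.59992419,  0.02120285,
        1.02109884, -0.11279679]), 'joint_velocities': array([-0.00152061, -0.00095772,  0.00078316, -0.00210196,  0.00080913,
        0.00087965, -0.00218602]), 'tau': array([ 4.06498031e-03, -9.28486633e+01,  1.98429823e+00, -3.70533442e+01,
        1.81865192e-02,  5.21640279e-03,  3.81846448e-06]), 'position': array([0.21999179, 0.58469447, 0.23079686]), 'tcp_rot': array([-3.14060168e+00,  6.63437381e-05,  2.78177213e+00]), 'ft_force': array([-0.87349184,  1.44549706,  0.49056587]), 'moment': array([0.02143137, 0.02429696, 0.00285798]), 'grasp_force': 0.0, 'gripper_width': 0.08529449797729188}
```

View pics/scene0.png

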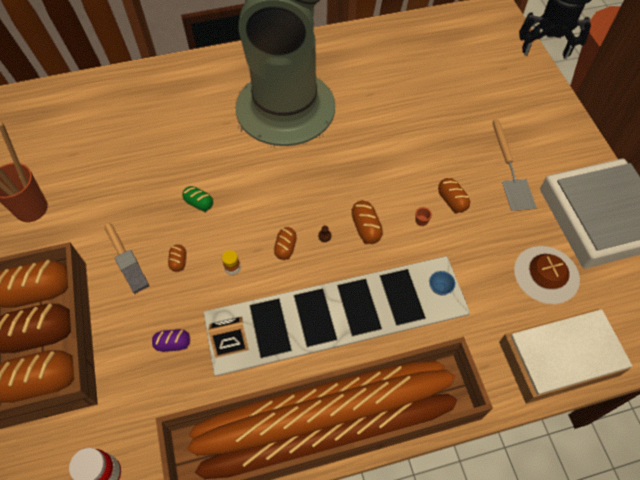

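View pics/side0.png

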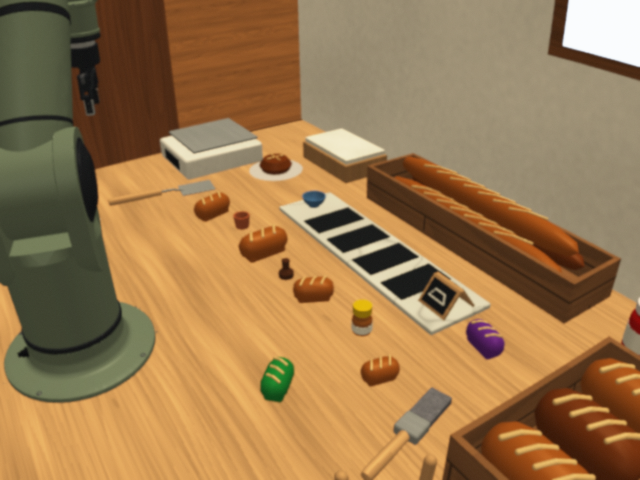

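The scene camera faces the robot, so image right is +y. The loose brown loaves are at about (366,221) biggest, (454,195), (285,242) and (177,257) smallest. The honey jar is at (231,261), and there are small clutter items at (325,234) and (423,216). The sign is at (228,337), the -y end, so XL goes to slate_d and S to slate_a. Green (198,197) and purple (171,340) are look-alikes, and the crate loaves don't count because they aren't loose. I'll confirm in an enlarged crop.

```bash
python3 - <<'E'
import cv2
i=cv2.imread("pics/scene0.png")
cv2.imwrite("pics/c1.png",cv2.resize(i[170:290,150:350],None,fx=4,fy=4,interpolation=cv2.INTER_CUBIC))
cv2.imwrite("pics/c2.png",cv2.resize(i[165:285,330:490],None,fx=5,fy=5,interpolation=cv2.INTER_CUBIC))
cv2.imwrite("pics/c3.png",cv2.resize(i[250:380,200:475],None,fx=2.9,fy=2.9,interpolation=cv2.INTER_CUBIC))
E
```

```text
(no output)
```

View pics/c1.png

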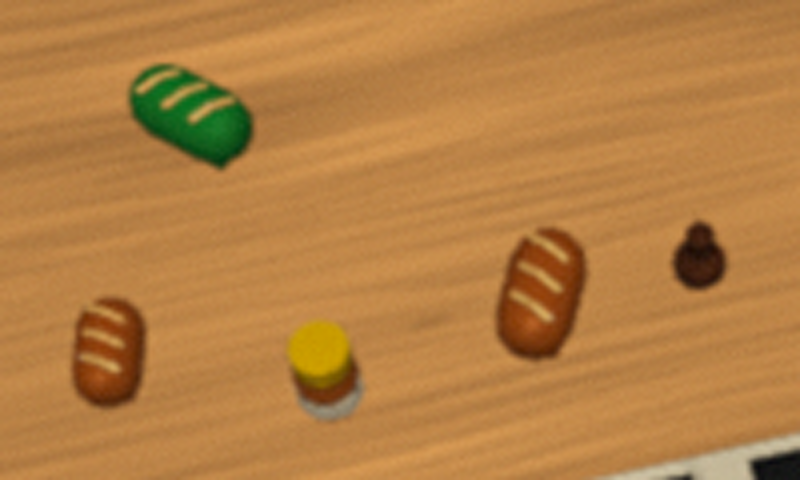

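View pics/c2.png

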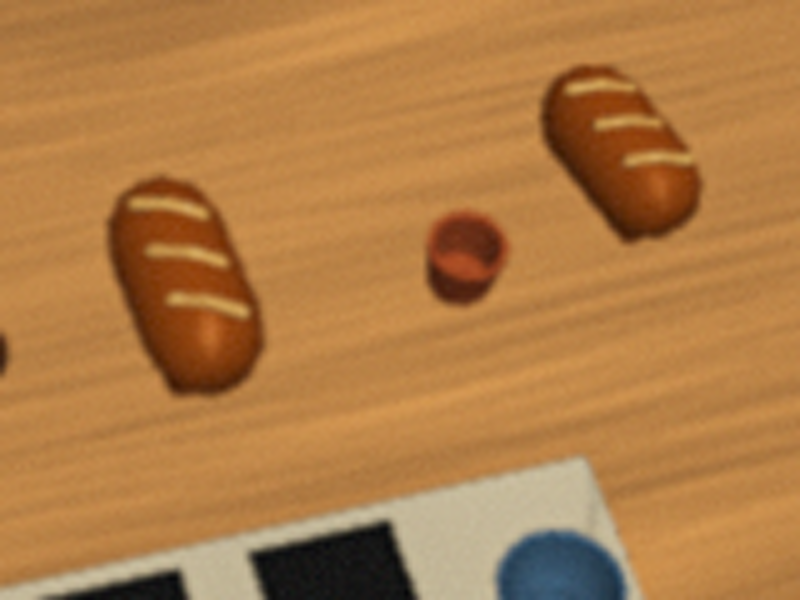

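View pics/c3.png

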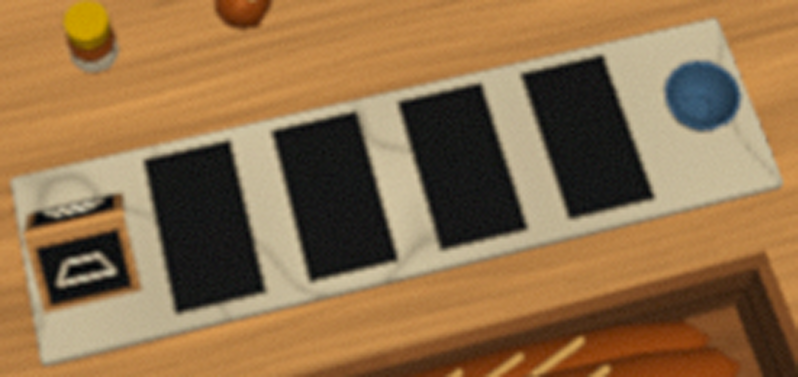

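The crops confirm four brown three-cut loaves, with the honey jar between S and M. The dark tiles show clearly, and the sign stands beyond the leftmost tile in the image (-y, slate_d). Next I'll measure poses by fitting model silhouettes in both views.

```bash
cat > h.py <<'E'
import numpy as np, cv2
from scipy.spatial.transform import Rotation as R
from scipy.optimize import least_squares
from rig import *
def K(c): return np.array([[c['fx'],0,c['cx']],[0,c['fy'],c['cy']],[0,0,1]])
def proj(c,P):
    Rw=R.from_euler('xyz',c['attitude']).as_matrix()
    rv=cv2.Rodrigues(Rw.T)[0]
    return cv2.projectPoints(np.asarray(P,float),rv,-Rw.T@c['eye'],K(c),c['distortion'])[0][:,0]
def unproj(c,uv,z):
    p=cv2.undistortPoints(np.array([[uv]],float),K(c),c['distortion'])[0,0]
    d=R.from_euler('xyz',c['attitude']).as_matrix()@np.array([p[0],p[1],1])
    return c['eye']+d*(z-c['eye'][2])/d[2]
DIM=dict(xl=(112,58,58),l=(96,52,52),m=(80,46,46),s=(64,40,40))
def model(n):
    L,W,H=np.array(DIM[n])/1000; P=[]
    for x in np.linspace(-1,1,41):
        f=1 if abs(x)<.5 else np.sqrt(max(0,1-((abs(x)-.5)/.5)**2))
        for a in np.linspace(0,2*np.pi,48):
            P.append((x*L/2,f*W/2*np.cos(a),max(0,H/2+H/2*f*np.sin(a)) if f>0 else H/2))
    return np.array(P)
def mom(poly):
    m=cv2.moments(poly.astype(np.float32).reshape(-1,1,2))
    return np.array([m['m10'],m['m01'],m['mu20'],m['mu11'],m['mu02']])/m['m00'],m['m00']
def loafmask(im,seed,r=40):
    b=im.astype(int); m=((b[...,0]<60)&(b[...,2]-b[...,0]>35)&(b[...,2]<205)&(b[...,1]<105)).astype(np.uint8)
    m=cv2.morphologyEx(m,cv2.MORPH_CLOSE,np.ones((5,5),np.uint8))
    cs=cv2.findContours(m,cv2.RETR_EXTERNAL,cv2.CHAIN_APPROX_NONE)[0]
    cs=[c for c in cs if cv2.contourArea(c)>60]
    return min(cs,key=lambda c:-cv2.pointPolygonTest(c,seed,True))[:,0].astype(float)
def fitloaf(n,views,z=0,x0=None,v=True):
    M=model(n); obs=[mom(cv2.convexHull(p.astype(np.float32))[:,0]) for c,p in views]
    def res(q):
        c,s=np.cos(q[2]),np.sin(q[2]); P=np.c_[M[:,0]*c-M[:,1]*s+q[0],M[:,0]*s+M[:,1]*c+q[1],M[:,2]+z]
        r=[]
        for (cam,_),(o,A) in zip(views,obs):
            mm,_=mom(cv2.convexHull(proj(cam,P).astype(np.float32))[:,0]); d=mm-o
            r+=list(d[:2])+list(d[2:]/(2*np.sqrt(o[2]+o[4])))
        return r
    best=None
    g=unproj(views[0][0],obs[0][0][:2],z+.02)[:2] if x0 is None else x0
    for y in np.arange(0,np.pi,np.pi/4):
        s=least_squares(res,[*g,y],x_scale=[.01,.01,.1],diff_step=1e-4)
        if best is None or s.cost<best.cost: best=s
    y=(best.x[2]+np.pi/2)%np.pi-np.pi/2
    if v: print(n,np.round(best.x[:2],4),'yaw',round(np.degrees(y),1),'rms px',round(np.sqrt(2*best.cost/len(best.fun)),2),'areas',[o[1] for o in obs])
    return best.x[0],best.x[1],y
E
python3 - <<'E'
from h import *
a,b=cv2.imread("pics/scene0.png"),cv2.imread("pics/side0.png"); ca,cb=camera_info("scene"),camera_info("side")
for n,p,q in(('xl',(366,221),(263,243)),('l',(454,196),(211,206)),('m',(285,242),(314,289)),('s',(177,258),(380,370))):
    pa,pb=loafmask(a,p),loafmask(b,q)
    for v in([(ca,pa)],[(cb,pb)],[(ca,pa),(cb,pb)]): fitloaf(n,v)
g=(a.max(2)<60).astype(np.uint8); n_,l,st,ce=cv2.connectedComponentsWithStats(g)
T=[]
for i in range(1,n_):
    if st[i,4]>600 and 240<ce[i][0]<420 and 280<ce[i][1]<345:
        r=cv2.minAreaRect(cv2.findContours((l==i).astype(np.uint8),0,1)[0][0])
        T.append(unproj(ca,ce[i],.016)); print('tile',ce[i],T[-1])
g=(b.max(2)<60).astype(np.uint8); n_,l,st,ce=cv2.connectedComponentsWithStats(g)
for i in range(1,n_):
    if st[i,4]>300 and 300<ce[i][0]<430 and 200<ce[i][1]<295: print('side tile',ce[i],unproj(cb,ce[i],.016))
T=np.array(sorted(T,key=lambda t:t[1])); d=T[-1]-T[0]; print('row yaw',np.degrees(np.arctan2(-d[0],d[1])),np.linalg.norm(d))
for n,p,z in(('honey',(231,261),.03),('honeycap',(229.8,257),.056),('pot',(423,216),.02),('mill',(325,235),.02)): print(n,unproj(ca,p,z))
E
```

```text
xl [0.4306 0.0978] yaw 0.8 rms px 0.06 areas [978.0]
xl [0.4256 0.0918] yaw 5.4 rms px 0.1 areas [1181.5]
xl [0.4287 0.0967] yaw 3.6 rms px 0.54 areas [978.0, 1181.5]
l [0.4107 0.3268] yaw 12.7 rms px 0.05 areas [760.0]
l [0.405  0.3198] yaw 16.8 rms px 0.1 areas [677.0]
l [0.4087 0.3261] yaw 14.7 rms px 0.53 areas [760.0, 677.0]
m [ 0.4335 -0.1003] yaw -25.3 rms px 0.03 areas [568.0]
m [ 0.4283 -0.0752] yaw -54.2 rms px 1.61 areas [1525.5]
m [ 0.427 -0.09 ] yaw -34.3 rms px 2.54 areas [568.0, 1525.5]
s [ 0.4055 -0.3481] yaw -11.6 rms px 0.04 areas [423.0]
s [ 0.4017 -0.3511] yaw -10.7 rms px 0.1 areas [825.5]
s [ 0.4032 -0.3495] yaw -10.3 rms px 0.45 areas [423.0, 825.5]
tile [401.9501385  296.88434903] [0.6313151 0.1192615 0.016    ]
tile [358.80577957 307.00201613] [0.62957018 0.01953741 0.016     ]
tile [314.78744277 317.28973185] [ 0.62780706 -0.08013179  0.016     ]
tile [269.84688691 327.90851334] [ 0.62636383 -0.17998946  0.016     ]
side tile [333.22133758 219.82324841] [0.62278239 0.11503503 0.016     ]
side tile [357.47214854 238.00530504] [0.62107041 0.01565189 0.016     ]
side tile [384.5232816  258.33370288] [ 0.61933351 -0.08389218  0.016     ]
side tile [410.25279642 281.44071588] [ 0.60940382 -0.1793699   0.016     ]
row yaw -0.9479035180883618 0.29929191686793777
honey [ 0.45115273 -0.22971227  0.03      ]
honeycap [ 0.45515699 -0.22966192  0.056     ]
pot [0.44475364 0.23623751 0.02      ]
mill [ 0.43477043 -0.00438059  0.02      ]
```

```bash
cat >> h.py <<'E'
def go(x,y,z,yawdeg):
    o=observe(); rot=R.from_euler('xyz',o['tcp_rot']); d=rot.inv().apply(np.array([x,y,z])-o['position'])*100
    t=-(yawdeg-np.degrees(o['tcp_rot'][2])); t=(t+180)%360-180
    print('shift cm',np.round(d,2),'turn',round(t,1),'| t',round(o['t'],2),'pos',np.round(o['position'],4),'rpy',np.round(np.degrees(o['tcp_rot']),2),'q',np.round(o['qpos'],2))
E
python3 -c "
from h import *
go(.45,.05,.25,180)"
```

```text
shift cm [-40.35 -41.95  -1.88] turn -20.6 | t 0.1 pos [0.22   0.5847 0.2308] rpy [-179.94    0.    159.38] q [-1.28  0.52 -0.04  1.6   0.02  1.02 -0.11]
```

```bash
python3 -m crank '[[[-3,-3,-0.2],-3],[[-6,-6.2,-0.4],-6],[[-9,-9.4,-0.6],-10],[[-12,-12.5,-0.8],-14],[[-15,-15.6,-1],-17],[[-18,-18.7,-1.2],-20.6],[[-21,-21.8,-1.3],-20.6],[[-24,-25,-1.4],-20.6],[[-27,-28,-1.5],-20.6],[[-30,-31.2,-1.6],-20.6],[[-33,-34.3,-1.7],-20.6],[[-36,-37.4,-1.8],-20.6],[[-38.5,-40,-1.9],-20.6],[[-40.4,-42,-1.9],-20.6],[[-40.4,-42,-1.9],-20.6],[[-40.4,-42,-1.9],-20.6],[[-40.4,-42,-1.9],-20.6],[[-40.4,-42,-1.9],-20.6]]' 0 15
python3 - <<'E'
from h import *
c=camera_info("wrist"); im=get_image("wrist"); cv2.imwrite("pics/w1.png",im); print(c['eye'],c['attitude'])
go(.43,.097,.15,182)
E
```

```text
t: 1.6
position: [0.4499, 0.0506, 0.2502]
tcp_rot: [3.141, -0.0, -3.14]
ft_force: [-0.7, -0.8, -0.7]
gripper_width: 0.0854
grasp_force: 0.0
[0.37295032 0.05079813 0.39230291] [ 2.83509606e+00 -2.06072957e-03  1.57427450e+00]
shift cm [ 1.98  4.62 10.02] turn -1.9 | t 1.65 pos [0.4499 0.0508 0.2502] rpy [ 1.7999e+02 -2.0000e-02 -1.7991e+02] q [-0.36  0.22  0.13  2.02 -0.04  0.91  1.37]
```

View pics/w1.png

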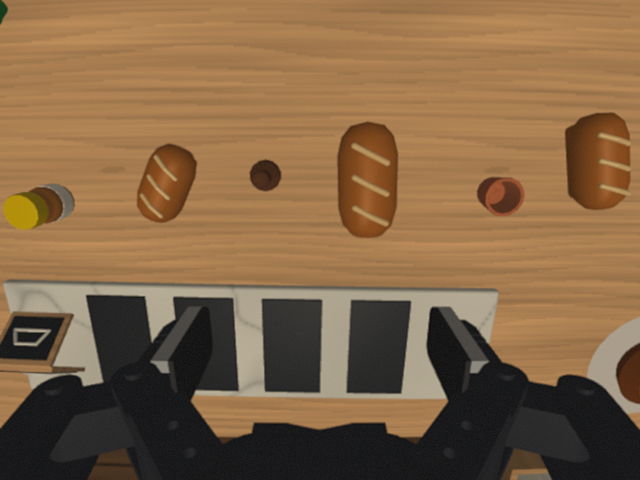

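The wrist view shows XL at (368,180), L at (599,160), M at (167,183), the honey jar near (40,207), the mill at (265,175), the pot at (500,196), and tiles a (379,347), b (292,346), c and d. The sign is at the left (-y) end. I'll fit poses from this view.

```bash
python3 - <<'E'
from h import *
im=cv2.imread("pics/w1.png"); c=camera_info("wrist")
b=im.astype(int)
for n,s in(('xl',(368,180)),('l',(599,160)),('m',(167,183))):
    g=np.full(im.shape[:2],2,np.uint8); m=np.zeros_like(g)
    rr=65
    x0,x1,y0,y1=max(0,s[0]-rr*3//4),min(639,s[0]+rr*3//4),s[1]-rr,s[1]+rr
    bg=np.zeros((1,65));fg=np.zeros((1,65))
    cv2.grabCut(im,g*0,(x0,y0,x1-x0,y1-y0),bg,fg,1,cv2.GC_INIT_WITH_RECT)
    gm=np.zeros_like(g); cv2.grabCut(im,gm,(x0,y0,x1-x0,y1-y0),bg*0,fg*0,5,cv2.GC_INIT_WITH_RECT)
    m=((gm==1)|(gm==3)).astype(np.uint8)
    cs=max(cv2.findContours(m,0,1)[0],key=cv2.contourArea)[:,0].astype(float)
    print(cv2.boundingRect(cs.astype(np.float32)),end=' '); fitloaf(n,[(c,cs)])
    try: print(cv2.boundingRect(loafmask(im,s).astype(np.float32)),end=' '); fitloaf(n,[(c,loafmask(im,s))])
    except Exception as e: print(e)
k=(im.max(2)<75).astype(np.uint8)
for n,(x0,x1) in dict(a=(340,418),b=(255,328)).items():
    r=np.zeros_like(k); r[293:400,x0:x1]=k[293:400,x0:x1]
    n_,l,st,ce=cv2.connectedComponentsWithStats(r); i=1+np.argmax(st[1:,4])
    print('tile',n,st[i],ce[i],unproj(c,ce[i],.016))
    p=cv2.approxPolyDP(cv2.findContours((l==i).astype(np.uint8),0,1)[0][0],6,True)[:,0]
    print([np.round(unproj(c,q.astype(float),.016)[:2],4).tolist() for q in p])
print([ (u,unproj(c,u,.016)[:2].round(4)) for u in ((87.,296),(146,295),(174,297),(234,297))])
E
```

```text
(338, 122, 60, 116) xl [0.4288 0.0984] yaw 1.9 rms px 0.11 areas [6046.5]
(337, 122, 61, 116) xl [0.4288 0.0982] yaw 2.1 rms px 0.09 areas [6082.0]
(566, 113, 65, 97) l [0.408  0.3268] yaw 14.8 rms px 0.06 areas [5485.5]
(565, 112, 65, 98) l [0.4076 0.3262] yaw 14.7 rms px 0.03 areas [5459.0]
(137, 144, 60, 79) m [ 0.4323 -0.1002] yaw -26.5 rms px 0.08 areas [3422.5]
(137, 144, 60, 79) m [ 0.4324 -0.1002] yaw -26.1 rms px 0.09 areas [3406.0]
tile a [ 347  301   63   92 5195] [377.15630414 345.78537055] [0.62228154 0.12019387 0.016     ]
[[0.5644, 0.089], [0.6864, 0.0869], [0.6882, 0.1519], [0.5644, 0.1528]]
tile b [ 262  299   60   93 5214] [291.68948984 344.473341  ] [0.62063689 0.02073259 0.016     ]
[[0.5622, -0.01], [0.6838, -0.0131], [0.6864, 0.0527], [0.5644, 0.0545]]
[((87.0, 296), array([ 0.5603, -0.2094])), ((146, 295), array([ 0.5583, -0.1411])), ((174, 297), array([ 0.5605, -0.1096])), ((234, 297), array([ 0.56  , -0.0422]))]
```

```bash
python3 -m crank '[[[-4,-1.3,-0.5],0],[[-8,-2.6,-1],0],[[-12,-3.9,-1.5],0],[[-16,-5.2,-2],0],[[-20,-6.5,-2.5],0],[[-23,-7.5,-3],0],[[-25,-8,-3],0],[[-25,-8,-3],0],[[-25,-8,-3],0],[[-25,-8,-3],0]]'
python3 - <<'E'
from h import *
c=camera_info("wrist"); im=get_image("wrist"); cv2.imwrite("pics/w2.png",im); print(c['eye'],c['attitude'])
k=(im.max(2)<75).astype(np.uint8)
n_,l,st,ce=cv2.connectedComponentsWithStats(k)
for i in range(1,n_):
    if 2000<st[i,4]<12000:
        p=cv2.approxPolyDP(cv2.findContours((l==i).astype(np.uint8),0,1)[0][0],6,True)[:,0]
        P=np.array([unproj(c,q.astype(float),.016)[:2] for q in p])
        print(st[i],unproj(c,ce[i],.016)[:2].round(4),P.mean(0).round(4),P.round(4).tolist())
go(.429,.098,.15,182)
E
```

```text
t: 2.48
position: [0.6997, -0.0292, 0.2799]
tcp_rot: [3.141, -0.001, -3.141]
ft_force: [-0.6, 1.3, -0.1]
gripper_width: 0.0857
grasp_force: 0.0
[ 0.62279062 -0.02907677  0.42209029] [ 2.83560582e+00 -2.21043743e-03  1.57398887e+00]
[ 138   58   72  123 7668] [ 0.6195 -0.1789] [ 0.6226 -0.179 ] [[0.5609, -0.2102], [0.6828, -0.2126], [0.684, -0.1477], [0.5627, -0.1454]]
[ 236   59   66  123 6690] [ 0.614  -0.0822] [ 0.6414 -0.0757] [[0.5629, -0.1113], [0.6851, -0.1128], [0.6851, -0.0748], [0.6754, -0.0874], [0.6679, -0.071], [0.6388, -0.0534], [0.6521, -0.0483], [0.564, -0.0464]]
[ 334   60   67  124 6325] [0.6133 0.0228] [0.6409 0.0114] [[0.5639, -0.0105], [0.6562, -0.0122], [0.6386, -0.0125], [0.6355, -0.002], [0.6468, -0.0081], [0.6417, -0.0009], [0.6519, 0.0142], [0.6783, 0.0303], [0.6848, 0.024], [0.6869, 0.0503], [0.5652, 0.0525]]
[ 423   63   76  124 7586] [0.6239 0.119 ] [0.6273 0.1187] [[0.5656, 0.0869], [0.6878, 0.0854], [0.6895, 0.15], [0.5662, 0.1524]]
shift cm [27.04 12.75 13.05] turn -1.9 | t 2.53 pos [ 0.6996 -0.0293  0.2803] rpy [ 1.7998e+02 -3.0000e-02 -1.7994e+02] q [-0.15  0.62  0.18  1.32 -0.11  1.21  1.61]
```

View pics/w2.png

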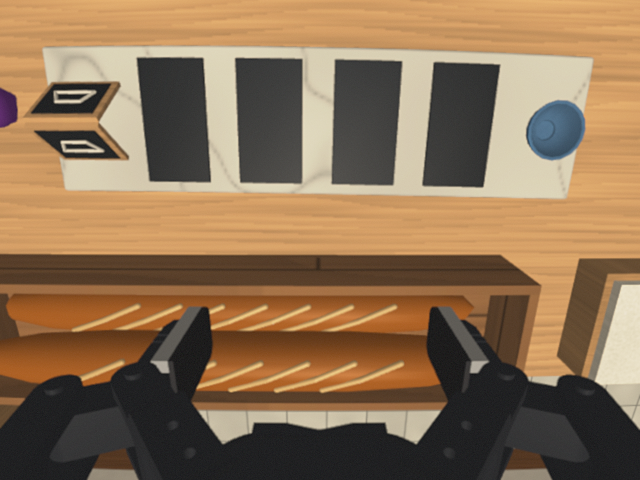

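The wrist view over the board shows tiles d (174,120), c (269,120), b (367,120) and a (461,124). The sign is left of d and its lower right corner at (128,157) is close to d, so I'll open only partly there. Now XL.

```bash
python3 -m crank '[[[3.5,1.7,1.5],0],[[7,3.4,3],0],[[10.5,5,4.5],-2],[[14,6.7,6],-2],[[17.5,8.3,8],-2],[[21,10,10],-2],[[24,11.4,12],-2],[[26.2,12.4,13],-2],[[27,12.7,14],-2],[[27,12.7,16],-2],[[27,12.7,18],-2],[[27,12.7,20],-2],[[27,12.7,22],-2],[[27,12.7,24],-2],[[27,12.7,26],-2],[[27,12.7,27],-2],[[27,12.7,27],-2],[[27,12.7,27],-2]]'
python3 - <<'E'
from h import *
go(.429,.098,.010,182)
c=camera_info("wrist"); im=get_image("wrist"); cv2.imwrite("pics/w3.png",im)
E
```

```text
t: 4.03
position: [0.43, 0.0967, 0.0108]
tcp_rot: [-3.142, -0.0, -3.107]
ft_force: [-0.8, 0.1, 0.2]
gripper_width: 0.0851
grasp_force: 0.0
shift cm [0.1  0.13 0.08] turn 0.0 | t 4.03 pos [0.43   0.0967 0.0108] rpy [-1.80e+02 -2.00e-02 -1.78e+02] q [-0.4   0.65  0.05  2.21 -0.11  0.28  1.36]
```

View pics/w3.png

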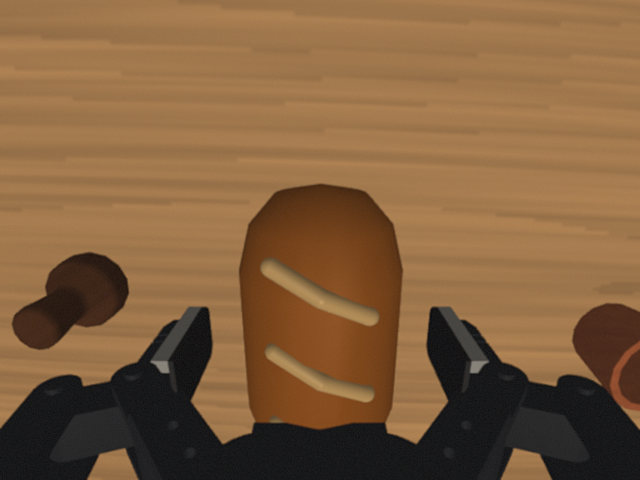

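XL (x 240–402) sits centred between the fingers (211–430) and aligned. Closing.

```bash
python3 -m crank '[[[0,0,0],0],[[0,0,0],0],[[0,0,0],0],[[0,0,0],0],[[0,0,0],0],[[0,0,0],0],[[0,0,0],0],[[0,0,0],0],[[0,0,-1],0],[[0,0,-3],0],[[0,0,-5],0],[[0,0,-7],0],[[0,0,-9],0],[[0,0,-11],0],[[0,0,-12],0],[[0,0,-12],0],[[0,0,-12],0]]' 1 20
python3 - <<'E'
from h import *
go(.6233,-.1797,.13,179.1)
E
```

```text
t: 5.5
position: [0.4304, 0.0967, 0.1309]
tcp_rot: [3.141, 0.001, -3.107]
ft_force: [-0.2, 0.3, -2.1]
gripper_width: 0.0579
grasp_force: 23.1
shift cm [-18.32 -28.29   0.1 ] turn 2.9 | t 5.5 pos [0.4304 0.0967 0.1309] rpy [ 1.7997e+02  8.0000e-02 -1.7801e+02] q [-0.45  0.4   0.11  2.16 -0.08  0.58  1.33]
```

```bash
python3 -m crank '[[[-0.6,-1,0],0],[[-1.8,-2.9,0],1],[[-3.6,-5.6,0],3],[[-5.6,-8.6,0],3],[[-7.6,-11.6,0],3],[[-9.6,-14.6,0],3],[[-11.6,-17.6,0],3],[[-13.6,-20.8,0],3],[[-15.4,-23.7,0],3],[[-17,-26.1,0],3],[[-18,-27.7,0],3],[[-18.4,-28.3,0],3],[[-18.4,-28.3,0],3],[[-18.4,-28.3,0],3],[[-18.4,-28.3,0],3]]'
python3 - <<'E'
from h import *
go(.6243,-.1797,.028,179.1)
cv2.imwrite("pics/s1.png",get_image("scene"))
E
```

```text
t: 6.75
position: [0.6234, -0.1783, 0.1298]
tcp_rot: [3.141, -0.001, 3.125]
ft_force: [0.4, 1.0, -1.3]
gripper_width: 0.058
grasp_force: 23.0
shift cm [-0.11 -0.14 10.18] turn -0.0 | t 6.75 pos [ 0.6234 -0.1783  0.1298] rpy [ 1.7995e+02 -7.0000e-02  1.7905e+02] q [ 0.1   0.68  0.13  1.62 -0.11  0.85  1.83]
```

```bash
python3 -m crank '[[[-0.1,-0.1,1.5],0],[[-0.1,-0.1,3.5],0],[[-0.1,-0.1,5.5],0],[[-0.1,-0.1,7.5],0],[[-0.1,-0.1,8.8],0],[[-0.1,-0.1,9.6],0],[[-0.1,-0.1,10],0],[[-0.1,-0.1,10.2],0],[[-0.1,-0.1,10.2],0],[[-0.1,-0.1,10.2],0]]'
python3 -m crank '[[[0,0,0],0],[[0,0,0],0],[[0,0,0],0],[[0,0,0],0],[[0,0,0],0]]' 0.25
python3 - <<'E'
from h import *
go(.6243,-.1797,.028,179.1)
E
```

```text
t: 7.63
position: [0.6254, -0.181, 0.0291]
tcp_rot: [-3.141, 0.001, 3.124]
ft_force: [-0.3, -0.4, -1.6]
gripper_width: 0.0577
grasp_force: 22.9
t: 8.05
position: [0.6251, -0.1809, 0.0285]
tcp_rot: [-3.142, 0.0, 3.124]
ft_force: [-0.5, -0.1, -0.3]
gripper_width: 0.0641
grasp_force: 0.0
shift cm [0.08 0.12 0.05] turn -0.1 | t 8.05 pos [ 0.6251 -0.1809  0.0285] rpy [-1.8000e+02  1.0000e-02  1.7898e+02] q [ 0.12  0.82  0.11  1.66 -0.13  0.67  1.85]
```

```bash
python3 -m crank '[[[0,0,-1],0],[[0,0,-3],0],[[0,0,-6],0],[[0,0,-9],0],[[0,0,-12],0],[[0,0,-14],0],[[0,0,-15],0],[[0,0,-15],0]]'
python3 - <<'E'
from h import *
go(.4085,.327,.15,194.7)
E
```

```text
t: 8.72
position: [0.6259, -0.1812, 0.181]
tcp_rot: [-3.141, 0.004, 3.124]
ft_force: [-0.2, 0.6, 0.3]
gripper_width: 0.0641
grasp_force: 0.0
shift cm [22.66 50.42  2.99] turn -15.7 | t 8.72 pos [ 0.6259 -0.1812  0.181 ] rpy [-179.96    0.21  178.97] q [ 0.1   0.62  0.15  1.58 -0.1   0.94  1.83]
```

```bash
python3 -m crank '[[[1.5,3.3,0],-1],[[3,6.7,0],-2],[[4.6,10.3,0],-4],[[6.2,13.9,0],-6],[[7.8,17.5,0],-8],[[9.4,21.1,0],-10],[[11,24.7,0],-12],[[12.6,28.3,0],-14],[[14.2,31.9,0],-15.7],[[15.8,35.5,0],-15.7],[[17.4,39,0.5],-15.7],[[19,42.5,1],-15.7],[[20.6,46,2],-15.7],[[22,49,3],-15.7],[[22.7,50.4,3],-15.7],[[22.7,50.4,3],-15.7],[[22.7,50.4,3],-15.7],[[22.7,50.4,3],-15.7]]' 0
python3 - <<'E'
from h import *
c=camera_info("wrist"); im=get_image("wrist"); cv2.imwrite("pics/w4.png",im)
for s in ((320,250),):
    p=loafmask(im,s); print(cv2.boundingRect(p.astype(np.float32)))
    q=fitloaf('l',[(c,p)])
go(q[0],q[1],.007,180+np.degrees(q[2]))
s=get_image("scene"); cv2.imwrite("pics/s2.png",s); cs=camera_info("scene")
k=(s.max(2)<60).astype(np.uint8); r=np.zeros_like(s)
p=loafmask(s,(270,312)); print(cv2.boundingRect(p.astype(np.float32))); fitloaf('xl',[(cs,p)],z=.016)
cv2.imwrite("pics/v.png",np.hstack([cv2.resize(s[250:380,200:420],None,fx=2,fy=2),cv2.resize(im,(347,260))]))
E
```

```text
t: 10.22
position: [0.4071, 0.326, 0.1478]
tcp_rot: [-3.141, -0.001, -2.886]
ft_force: [0.7, -0.3, -0.7]
gripper_width: 0.0854
grasp_force: 0.0
(284, 167, 73, 130)
l [0.4084 0.3275] yaw 14.1 rms px 0.09 areas [8104.5]
shift cm [-0.14  0.14 14.1 ] turn 0.5 | t 10.27 pos [0.4074 0.3258 0.148 ] rpy [-1.7996e+02 -3.0000e-02 -1.6540e+02] q [-0.79  0.47  0.01  1.95 -0.    0.72  1.04]
(253, 297, 32, 51)
xl [ 0.6244 -0.1797] yaw -1.1 rms px 0.05 areas [1227.5]
```

View pics/v.png

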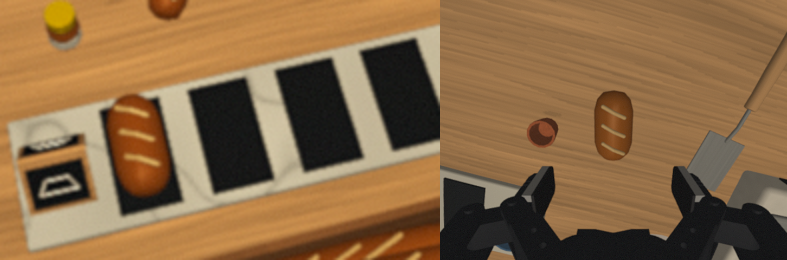

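XL sits right way up, centred on tile d to within 2 mm. L is ahead of the open fingers, between the pot and the spatula. Descending, then grasp and lift.

```bash
python3 -m crank '[[[-0.1,0.1,1.5],0.5],[[-0.1,0.1,3.5],0.5],[[-0.1,0.1,6],0.5],[[-0.1,0.1,8.5],0.5],[[-0.1,0.1,11],0.5],[[-0.1,0.1,13],0.5],[[-0.1,0.1,14],0.5],[[-0.1,0.1,14],0.5],[[-0.1,0.1,14],0.5]]' 0
python3 - <<'E'
from h import *
o=observe(); print(o['position'],o['ft_force'])
E
python3 -m crank '[[[0,0,0],0],[[0,0,0],0],[[0,0,0],0],[[0,0,0],0],[[0,0,0],0],[[0,0,0],0],[[0,0,0],0],[[0,0,0],0],[[0,0,0],0],[[0,0,-1],0],[[0,0,-3],0],[[0,0,-5],0],[[0,0,-8],0],[[0,0,-11],0],[[0,0,-13],0],[[0,0,-14],0],[[0,0,-14],0],[[0,0,-14],0]]' 1 20
python3 -c "
from h import *
go(.6255,-.0805,.147,179.1)"
```

```text
t: 11.07
position: [0.408, 0.3279, 0.0086]
tcp_rot: [-3.141, -0.0, -2.895]
ft_force: [-0.2, 0.0, 0.6]
gripper_width: 0.0852
grasp_force: 0.0
[0.40803726 0.32788396 0.00863958] [-0.20447307  0.01497942  0.56892006]
t: 12.57
position: [0.4075, 0.3282, 0.1482]
tcp_rot: [3.141, 0.0, -2.894]
ft_force: [0.1, -0.5, -1.9]
gripper_width: 0.0518
grasp_force: 21.9
shift cm [-11.11 -44.97   0.12] turn 15.1 | t 12.57 pos [0.4075 0.3282 0.1482] rpy [ 1.7999e+02  2.0000e-02 -1.6581e+02] q [-0.8   0.47  0.01  1.95 -0.    0.72  1.03]
```

```bash
python3 -m crank '[[[-0.3,-1,0],1],[[-0.8,-3.2,0],3],[[-1.6,-6.4,0],5],[[-2.4,-9.7,0],7],[[-3.2,-13,0],9],[[-4,-16.3,0],11],[[-4.8,-19.6,0],13],[[-5.6,-22.9,0],15],[[-6.5,-26.2,0],15],[[-7.3,-29.5,0],15],[[-8.1,-32.8,0],15],[[-8.9,-36.1,0],15],[[-9.7,-39.4,0],15],[[-10.4,-42.2,0],15],[[-10.9,-44.2,0],15],[[-11.1,-45,0],15],[[-11.1,-45,0],15],[[-11.1,-45,0],15],[[-11.1,-45,0],15]]'
python3 -c "
from h import *
go(.6255,-.0805,.0247,179.1)"
```

```text
t: 14.15
position: [0.6248, -0.0796, 0.1475]
tcp_rot: [3.141, -0.001, 3.128]
ft_force: [-0.4, 0.0, -0.5]
gripper_width: 0.0515
grasp_force: 21.9
shift cm [-0.09 -0.1  12.28] turn 0.1 | t 14.15 pos [ 0.6248 -0.0796  0.1475] rpy [ 1.7997e+02 -8.0000e-02  1.7924e+02] q [-0.03  0.63  0.1   1.66 -0.08  0.86  1.66]
```

```bash
python3 -m crank '[[[-0.1,-0.1,1.5],0],[[-0.1,-0.1,3.5],0],[[-0.1,-0.1,6],0],[[-0.1,-0.1,8.5],0],[[-0.1,-0.1,10.5],0],[[-0.1,-0.1,11.6],0],[[-0.1,-0.1,12.1],0],[[-0.1,-0.1,12.3],0],[[-0.1,-0.1,12.3],0],[[-0.1,-0.1,12.3],0]]'
python3 -m crank '[[[0,0,0],0],[[0,0,0],0],[[0,0,0],0],[[0,0,0],0],[[0,0,0],0],[[0,0,-1],0],[[0,0,-3],0],[[0,0,-6],0],[[0,0,-9],0],[[0,0,-12],0],[[0,0,-14],0],[[0,0,-15],0],[[0,0,-15],0],[[0,0,-15],0]]' 0.2
python3 -c "
from h import *
go(.4324,-.1002,.15,153.7)"
```

```text
t: 14.98
position: [0.6271, -0.0814, 0.0263]
tcp_rot: [3.142, 0.001, 3.128]
ft_force: [0.2, -0.7, -1.1]
gripper_width: 0.0516
grasp_force: 21.9
t: 16.15
position: [0.6264, -0.0818, 0.1752]
tcp_rot: [3.142, 0.0, 3.127]
ft_force: [0.2, 0.5, 0.4]
gripper_width: 0.0686
grasp_force: 0.0
shift cm [19.37 -2.12  2.52] turn 25.5 | t 16.15 pos [ 0.6264 -0.0818  0.1752] rpy [1.8000e+02 1.0000e-02 1.7918e+02] q [-0.04  0.6   0.11  1.64 -0.08  0.91  1.66]
```

```bash
python3 -m crank '[[[2,-0.2,0],5],[[5,-0.5,0],10],[[8.5,-0.9,0],15],[[12,-1.3,0],20],[[15,-1.6,0.5],25.5],[[17.5,-1.9,1.5],25.5],[[19,-2.1,2.5],25.5],[[19.4,-2.1,2.5],25.5],[[19.4,-2.1,2.5],25.5],[[19.4,-2.1,2.5],25.5],[[19.4,-2.1,2.5],25.5]]' 0
python3 - <<'E'
from h import *
c=camera_info("wrist"); im=get_image("wrist"); cv2.imwrite("pics/w5.png",im)
p=loafmask(im,(320,250)); print(cv2.boundingRect(p.astype(np.float32)))
q=fitloaf('m',[(c,p)])
go(q[0],q[1],.004,180+np.degrees(q[2]))
s=get_image("scene"); cs=camera_info("scene")
p=loafmask(s,(318,300)); print(cv2.boundingRect(p.astype(np.float32))); fitloaf('l',[(cs,p)],z=.016)
E
```

```text
t: 17.07
position: [0.4333, -0.0999, 0.1503]
tcp_rot: [3.142, 0.0, 2.683]
ft_force: [0.2, -0.5, -0.8]
gripper_width: 0.0855
grasp_force: 0.0
(286, 175, 62, 107)
m [ 0.4322 -0.1006] yaw -26.3 rms px 0.13 areas [5693.5]
shift cm [ 0.07 -0.11 14.63] turn 0.0 | t 17.12 pos [ 0.4333 -0.0999  0.1503] rpy [1.8000e+02 3.0000e-02 1.5371e+02] q [-0.08  0.37  0.22  2.14 -0.14  0.64  1.34]
(301, 291, 29, 44)
l [ 0.6275 -0.08  ] yaw -1.6 rms px 0.02 areas [927.5]
```

```bash
python3 -m crank '[[[0.1,-0.1,1.5],0],[[0.1,-0.1,3.5],0],[[0.1,-0.1,6],0],[[0.1,-0.1,8.5],0],[[0.1,-0.1,11],0],[[0.1,-0.1,13],0],[[0.1,-0.1,14.3],0],[[0.1,-0.1,14.6],0],[[0.1,-0.1,14.6],0],[[0.1,-0.1,14.6],0]]' 0
python3 -m crank '[[[0,0,0],0],[[0,0,0],0],[[0,0,0],0],[[0,0,0],0],[[0,0,0],0],[[0,0,0],0],[[0,0,0],0],[[0,0,0],0],[[0,0,0],0],[[0,0,-1],0],[[0,0,-3],0],[[0,0,-5],0],[[0,0,-8],0],[[0,0,-11],0],[[0,0,-13],0],[[0,0,-14],0],[[0,0,-14],0],[[0,0,-14],0]]' 1 20
python3 -c "
from h import *
go(.6275,.0195,.147,179.1)"
```

```text
t: 18.0
position: [0.4313, -0.1006, 0.0048]
tcp_rot: [3.142, 0.0, 2.682]
ft_force: [-0.4, -1.2, -0.3]
gripper_width: 0.0852
grasp_force: 0.0
t: 19.5
position: [0.4311, -0.1003, 0.1448]
tcp_rot: [3.141, 0.001, 2.683]
ft_force: [0.1, 0.5, -1.3]
gripper_width: 0.0461
grasp_force: 21.1
shift cm [-12.3   19.45  -0.19] turn -25.4 | t 19.5 pos [ 0.4311 -0.1003  0.1448] rpy [1.7996e+02 7.0000e-02 1.5370e+02] q [-0.09  0.38  0.23  2.15 -0.15  0.62  1.36]
```

```bash
python3 -m crank '[[[-0.5,0.8,0],-2],[[-1.5,2.4,0],-6],[[-3,4.8,0],-11],[[-4.8,7.6,0],-16],[[-6.6,10.4,0],-21],[[-8.4,13.2,0],-25.4],[[-10,15.9,0],-25.4],[[-11.3,18,0],-25.4],[[-12,19.1,0],-25.4],[[-12.2,19.4,0],-25.4],[[-12.2,19.4,0],-25.4],[[-12.2,19.4,0],-25.4],[[-12.2,19.4,0],-25.4]]'
python3 -c "
from h import *
go(.6265,.0195,.0208,179.1)"
```

```text
t: 20.58
position: [0.6254, 0.0185, 0.1439]
tcp_rot: [-3.141, -0.001, 3.125]
ft_force: [0.1, 0.0, -0.9]
gripper_width: 0.0455
grasp_force: 21.0
shift cm [-0.12  0.11 12.31] turn -0.0 | t 20.58 pos [0.6254 0.0185 0.1439] rpy [-1.7998e+02 -6.0000e-02  1.7906e+02] q [-0.19  0.63  0.1   1.68 -0.08  0.84  1.5 ]
```

```bash
python3 -m crank '[[[-0.1,0.1,1.5],0],[[-0.1,0.1,3.5],0],[[-0.1,0.1,6],0],[[-0.1,0.1,8.5],0],[[-0.1,0.1,10.5],0],[[-0.1,0.1,11.6],0],[[-0.1,0.1,12.1],0],[[-0.1,0.1,12.3],0],[[-0.1,0.1,12.3],0],[[-0.1,0.1,12.3],0]]'
python3 -m crank '[[[0,0,0],0],[[0,0,0],0],[[0,0,0],0],[[0,0,0],0],[[0,0,0],0],[[0,0,-1],0],[[0,0,-3],0],[[0,0,-6],0],[[0,0,-9],0],[[0,0,-12],0],[[0,0,-14],0],[[0,0,-15],0],[[0,0,-15],0],[[0,0,-15],0]]' 0.25
python3 -c "
from h import *
go(.4045,-.3485,.15,169)"
```

```text
t: 21.42
position: [0.6279, 0.0202, 0.0225]
tcp_rot: [3.141, 0.002, 3.125]
ft_force: [0.2, -0.4, -0.5]
gripper_width: 0.0455
grasp_force: 21.0
t: 22.58
position: [0.6271, 0.0203, 0.1712]
tcp_rot: [3.142, 0.0, 3.126]
ft_force: [-0.4, 0.3, -0.9]
gripper_width: 0.0642
grasp_force: 0.0
shift cm [ 21.67 -37.23   2.11] turn 10.1 | t 22.58 pos [0.6271 0.0203 0.1712] rpy [1.8000e+02 1.0000e-02 1.7909e+02] q [-0.2   0.59  0.11  1.65 -0.08  0.9   1.49]
```

```bash
python3 -m crank '[[[1.5,-2.6,0],1],[[3.2,-5.5,0],3],[[5,-8.7,0],5],[[6.8,-11.8,0],7],[[8.6,-14.9,0],9],[[10.5,-18,0],10],[[12.3,-21.1,0],10],[[14.1,-24.2,0],10],[[15.9,-27.3,0],10],[[17.7,-30.4,0.5],10],[[19.5,-33.5,1],10],[[21,-36,2],10],[[21.7,-37.2,2],10],[[21.7,-37.2,2],10],[[21.7,-37.2,2],10],[[21.7,-37.2,2],10]]' 0
python3 - <<'E'
from h import *
c=camera_info("wrist"); im=get_image("wrist"); cv2.imwrite("pics/w6.png",im)
p=loafmask(im,(320,250)); print(cv2.boundingRect(p.astype(np.float32)))
q=fitloaf('s',[(c,p)])
go(q[0],q[1],.001,180+np.degrees(q[2]))
s=get_image("scene"); cs=camera_info("scene"); cv2.imwrite("pics/s3.png",s)
p=loafmask(s,(361,292)); print(cv2.boundingRect(p.astype(np.float32))); fitloaf('m',[(cs,p)],z=.016)
E
```

```text
t: 23.92
position: [0.4046, -0.3472, 0.1506]
tcp_rot: [3.141, -0.001, 2.952]
ft_force: [0.2, 0.4, 0.0]
gripper_width: 0.0851
grasp_force: 0.0
(288, 185, 55, 85)
s [ 0.4036 -0.3489] yaw -12.5 rms px 0.05 areas [3945.0]
shift cm [ 0.08 -0.22 14.98] turn 1.6 | t 23.97 pos [ 0.4049 -0.347   0.1508] rpy [ 1.7996e+02 -4.0000e-02  1.6917e+02] q [ 0.47  0.49  0.18  1.92 -0.13  0.74  2.1 ]
(348, 285, 26, 36)
m [0.6295 0.0217] yaw -0.7 rms px 0.02 areas [672.5]
```

View pics/w6.png

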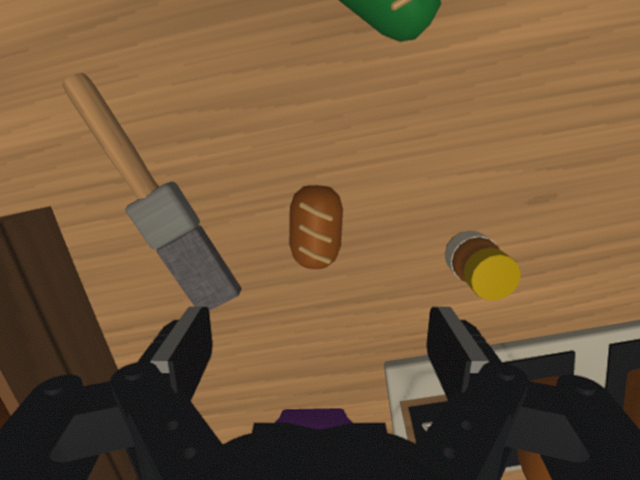

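S at (316,227) lies clear of the brush, whose nearest corner is (240,290), and of the honey jar at (480,265). M and L are placed within about 2 mm. Grasping S.

```bash
python3 -m crank '[[[0.1,-0.2,1.5],1.5],[[0.1,-0.2,3.5],1.5],[[0.1,-0.2,6],1.5],[[0.1,-0.2,8.5],1.5],[[0.1,-0.2,11],1.5],[[0.1,-0.2,13],1.5],[[0.1,-0.2,14.5],1.5],[[0.1,-0.2,14.9],1.5],[[0.1,-0.2,14.9],1.5],[[0.1,-0.2,14.9],1.5]]' 0
python3 -m crank '[[[0,0,0],0],[[0,0,0],0],[[0,0,0],0],[[0,0,0],0],[[0,0,0],0],[[0,0,0],0],[[0,0,0],0],[[0,0,0],0],[[0,0,0],0],[[0,0,-1],0],[[0,0,-3],0],[[0,0,-5],0],[[0,0,-8],0],[[0,0,-11],0],[[0,0,-13],0],[[0,0,-14],0],[[0,0,-14],0],[[0,0,-14],0]]' 1 20
python3 -c "
from h import *
go(.6285,.119,.145,179.1)"
```

```text
t: 24.85
position: [0.4035, -0.3498, 0.0029]
tcp_rot: [-3.141, 0.0, 2.926]
ft_force: [-0.4, -0.6, 1.0]
gripper_width: 0.0854
grasp_force: 0.0
t: 26.35
position: [0.403, -0.3498, 0.1424]
tcp_rot: [-3.142, 0.001, 2.925]
ft_force: [-0.8, 0.7, -1.1]
gripper_width: 0.0395
grasp_force: 21.1
shift cm [-11.95  50.63  -0.26] turn -11.5 | t 26.35 pos [ 0.403  -0.3498  0.1424] rpy [-1.8000e+02  3.0000e-02  1.6759e+02] q [ 0.47  0.51  0.19  1.93 -0.14  0.72  2.09]
```

```bash
python3 -m crank '[[[-0.2,1,0],-1],[[-0.8,3.2,0],-3],[[-1.6,6.6,0],-5],[[-2.4,10.1,0],-7],[[-3.2,13.6,0],-9],[[-4,17.1,0],-11.5],[[-4.9,20.6,0],-11.5],[[-5.7,24.1,0],-11.5],[[-6.5,27.6,0],-11.5],[[-7.3,31.1,0],-11.5],[[-8.2,34.6,0],-11.5],[[-9,38.1,0],-11.5],[[-9.8,41.6,0],-11.5],[[-10.6,45,0],-11.5],[[-11.3,47.8,0],-11.5],[[-11.8,49.8,0],-11.5],[[-12,50.6,0],-11.5],[[-12,50.6,0],-11.5],[[-12,50.6,0],-11.5],[[-12,50.6,0],-11.5]]'
python3 -c "
from h import *
go(.6285,.119,.0187,179.1)"
```

```text
t: 28.02
position: [0.6283, 0.1168, 0.1418]
tcp_rot: [-3.141, -0.001, 3.124]
ft_force: [0.3, -0.3, -1.6]
gripper_width: 0.0394
grasp_force: 21.1
shift cm [-0.02  0.23 12.31] turn -0.1 | t 28.02 pos [0.6283 0.1168 0.1418] rpy [-1.7994e+02 -6.0000e-02  1.7901e+02] q [-0.36  0.65  0.12  1.64 -0.1   0.86  1.36]
```

```bash
python3 -m crank '[[[0,0.1,1.5],0],[[0,0.1,3.5],0],[[0,0.1,6],0],[[0,0.1,8.5],0],[[0,0.1,10.5],0],[[0,0.1,11.6],0],[[0,0.1,12.1],0],[[0,0.1,12.3],0],[[0,0.1,12.3],0],[[0,0.1,12.3],0]]'
python3 -m crank '[[[0,0,0],0],[[0,0,0],0],[[0,0,0],0],[[0,0,0],0],[[0,0,0],0],[[0,0,-1],0],[[0,0,-3],0],[[0,0,-6],0],[[0,0,-9],0],[[0,0,-12],0],[[0,0,-14],0],[[-3,0,-16],0],[[-6,0,-17],0],[[-9,-3,-17],0],[[-11,-7,-17],0],[[-11,-11,-17],0],[[-11,-13,-17],0],[[-11,-13,-17],0],[[-11,-13,-17],0]]' 0.3
python3 - <<'E'
from h import *
im=get_image("wrist"); s=get_image("scene"); cs=camera_info("scene")
for n,p in (('xl',(270,312)),('l',(318,300)),('m',(361,292)),('s',(402,290))): fitloaf(n,[(cs,loafmask(s,p))],z=.016)
cv2.imwrite("pics/v2.png",np.vstack([cv2.resize(s[180:380,150:490],(640,376)),im[:220]]))
E
```

```text
t: 28.85
position: [0.6296, 0.1193, 0.0204]
tcp_rot: [3.141, 0.001, 3.125]
ft_force: [0.9, -0.2, -0.9]
gripper_width: 0.0397
grasp_force: 21.1
t: 30.43
position: [0.7368, -0.0143, 0.19]
tcp_rot: [-3.141, 0.0, 3.123]
ft_force: [-0.1, 0.6, -0.5]
gripper_width: 0.0599
grasp_force: 0.0
xl [ 0.6244 -0.1798] yaw -1.1 rms px 0.06 areas [1227.0]
l [ 0.6275 -0.08  ] yaw -1.4 rms px 0.02 areas [930.0]
m [0.3751 0.0153] yaw -11.1 rms px 6.85 areas [1776.0]
s [0.6354 0.1303] yaw -14.5 rms px 0.63 areas [207.5]
```

View pics/v2.png

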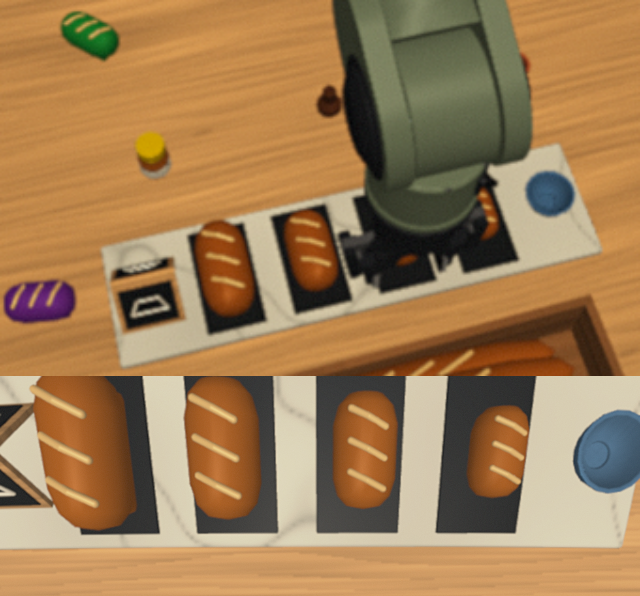

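All four loaves are upright on their tiles in order and the honey jar is standing. I'll do a last numeric check on S and M with the wrist view, then hand in.

```bash
python3 - <<'E'
from h import *
c=camera_info("wrist"); im=get_image("wrist")
a=fitloaf('s',[(c,loafmask(im,(498,75)))],z=.016); b=fitloaf('m',[(c,loafmask(im,(364,74)))],z=.016)
if abs(a[0]-.628)<.006 and abs(a[1]-.119)<.006 and abs(b[0]-.627)<.006 and abs(b[1]-.0195)<.006: print(hand_in())
E
```

```text
s [0.6297 0.12  ] yaw -0.6 rms px 0.11 areas [4666.5]
m [0.6289 0.0211] yaw -0.6 rms px 0.08 areas [6592.5]
the job is handed in; nothing more can be done
None
```

The job is handed in at about 30 s of robot time: XL, L, M and S lie right way up on slate_d to slate_a, XL by the sign, each within about 2 mm of its tile's middle by my camera measurements, with the honey jar still standing.

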